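# Centre the amber goblet on its slate plinth

### The arm

A 6-joint arm with a two-finger parallel gripper is mounted at the origin on the work surface. World frame = base frame: x ahead of the robot, y to its left, z up, the work surface at z = 0. Lengths are in m, angles in rad, forces in N, time in s.
With the tool pointing down it reaches from about 0.3 to 0.775 m from the base axis. Payload 14.6 kg.
Tool frame: the origin (TCP) lies between the finger pads; the fingertips stand 19 mm ahead of it and the grasp point (between the pads) is the TCP (ctrl.finger_overhang is the distance from the TCP to the fingertips, in m); z points along the fingers, y is the direction in which the jaws open and shut (so a half turn about z gives the same grasp; the last joint's range is limited). The gripper opens to 94 mm and grips with 3 to 60 N. Pads are 16 mm wide; open, the fingers measure 119 mm over their backs; the gripper's body (75 mm by 177 mm) begins 78 mm behind the grasp point.
Start: joints at [1.074, 0.3, 1.521, -0, 1.321, -0.067], TCP at [0.229, 0.5, 0.224] pointing down, gripper open.
Joint ranges: [-3.03, 3.03], [-0.79, 2.21], [0.23, 2.52], [-1.04, 4.18], [0, 3.07], [-2.55, 2.55]. Speed limits (rad/s): [2.22, 2.22, 2.57, 3.14, 3.14, 3.14].

### API

Orientations are given as [roll, pitch, yaw] about the fixed x, y, z axes, in that order (R = Rz(yaw) Ry(pitch) Rx(roll)).
In Python, from station import ctrl gives the robot as it stands.
- The arm moves only by the tool send_rows, never from a script. Its argument "series" is a list of rows, each a list of 7 numbers: the turn, a rotation vector about the tool's x, y, z in degrees, then the shift along the tool's x, y, z in m, then the gripper's target within -1 to 1 (fully open at 1, half-way at 0, shut at -1). A call has 1 to 8 rows; each row is the pose to reach, as a shift and turn from the pose commanded when the call began, along the tool's axes at that moment; what a row does not reach only later rows make up. A row lasts 1/10 s, in which the tool goes at most 50 mm and 8.59 degrees, less where a joint would pass 70% of its speed; a pose out of reach is approached as far as the arm can. A call with a gripper value outside its range is refused whole. The fingers move at their own pace and stop on an object; "force" is the grip in N (left out, the last holds). Time passes only in rows, so rows that repeat a pose let the fingers close. It gives the time, the measured TCP pose, the force and the opening at its end, in the units of the state.
- ctrl.get_obs(): the state, without advancing time (a new reading comes with each control period).
- ctrl.camera(name): name is "scene" or "top"; returns a dict with "pixels" (400x640x3 uint8, red, green, blue), "z_map" (400x640 float32, m along the optical axis (not along the pixel's ray), 0 where there is no reading), "fov_y" (degrees; the focal length in pixels is half the picture's height over the tangent of half this angle, whatever the lens; pixels are square), "cx", "cy" (the principal point, pixels), "R" (3x3) and "t" (3): a world point X has camera coordinates R X + t. Camera axes: x right, y down, z forward; pixel columns grow to the right and rows downward; lengths in m; the calibration is good to about 2 mm. A picture is of the moment at which its call begins.
- ctrl.hand_in(): hands the job in, once; it reports no verdict.
The state is a dict: "time_s": time; "qpos": joint angles; "joint_vel": joint speeds; "tau": joint torques, N m; "ee_pos": TCP position; "eef_rot": TCP orientation; "force": force on the tool from outside, world axes, zero at the start; "moment": the same for the moment, N m; "grip_width": finger opening in m.
Only numpy, scipy, OpenCV 4.12 (cv2) and the standard library are available. Lean on these libraries where they do the work, as an engineer would, in place of code of your own. Each camera call takes 0.05 s, during which the arm holds its last target.

### The job

On the stall's display, an amber glass goblet has been knocked off-centre on its round slate plinth and its foot hangs over the edge. Nudge it with light taps of the fingertips until it stands in the middle of the plinth with an even rim of slate all round, then take the hand away. Push only, gently: never pinch or lift the goblet or let it rock far, and leave the plinth and everything else where it is.

Things in the scene. Friction and masses are not known exactly. Their poses are not given: they have to be found in the camera images.
- goblet: Amber glass goblet on the plinth, 90 mm tall, 0.1 to 0.16 kg, round; origin: centre of its underside, z up. Foot: disc of 60 mm diameter (its widest part), edge 8 mm high, sloping in to a 12 mm stem 26 to 33 mm up; bowl above 37 mm, at most 40 mm wide. Top-heavy: slides if pushed low at the foot (about 1 N, friction 0.5 to 0.7), tips if pushed at the bowl. Starts 22 to 29 mm off centre, any way
- plinth: Round dark grey slate plinth, 100 mm in diameter, 40 mm high, with a flat top, about 0.8 kg, loose on the table. Origin: centre of its underside, on the table; z up. Centre of its top: 40 mm above the origin. Its yaw has no visible sign
- twin: A second goblet just like it, standing on the table itself, 90 mm tall, foot 60 mm; origin under its foot. A bystander
- jar1: Glass jar with a white lid, 74 mm in diameter, 69 mm tall; origin under its centre. A bystander
- jar2: Another glass jar with a white lid, 74 mm in diameter, 69 mm tall; origin under its centre. A bystander
- dish: Scalloped amber glass dish, 196 mm in diameter over its lobed rim, 58 mm tall; origin under its centre. A bystander
- saltdish: Small green glass salt dish, 48 mm in diameter, 22 mm tall, near the plinth; origin under its centre. A bystander
- wrench: Steel combination wrench lying flat near the plinth, 150 mm long along its x, 30 mm wide at most, 9 mm thick; origin under its middle. A bystander
- jarlid: Loose jar lid, a white disc with a green top, 62 mm in diameter, 12 mm thick, near the plinth; origin under its centre. A bystander
Mind the look-alikes: they are no part of the job. What is shaped like the plinth but brown, green or yellow is not meant.

How it is judged:
By the outcome, as a careful person would: the job done as asked, in the order asked, and still so for the second after the job is handed in, with the robot touching nothing.
It also fails if it takes over 42 s, if anything falls off the work surface, if the arm or the gripper's body presses on something with over 40 N, if the wrist force passes 120 N, or if a joint passes its speed limit or range.

## Working session

There is one attempt and no reset: what is moved stays moved. The work goes in short steps, Python scripts to look and compute and a tool call to move; the robot and the scene stay as the last step left them, time stands still between calls to the robot, and variables do not carry over. Pictures are saved under pics/ and viewed, and the job is handed in when it is done.

Besides the shell and the picture viewer there is one more tool, called after "Request:" as a command line: name --pt "numbers of a row" for each row, then --argument value for the rest. send_rows: Moves the arm, as the interface text tells. Its arguments: {"type":"object","properties":{"series":{"type":"array"},"force":{"type":"number"}},"required":["series"]}

```bash
ls; mkdir -p pics; python3 - <<'E'
from station import ctrl
import cv2,numpy as np
o=ctrl.get_obs();print({k:np.round(v,4) for k,v in o.items()})
for n in("scene","top"):
    c=ctrl.camera(n);cv2.imwrite(f"pics/{n}0.png",c["pixels"][:,:,::-1]);np.savez(f"pics/{n}0.npz",**c);print(n,c["fov_y"],c["cx"],c["cy"],c["R"],c["t"],-c["R"].T@c["t"])
E
```

```text
pics
{'time_s': np.float64(0.0), 'qpos': array([ 1.0744,  0.3005,  1.5216,  0.    ,  1.3207, -0.0666]), 'joint_vel': array([ 0.0002,  0.0003,  0.0018,  0.    ,  0.0016, -0.0003]), 'tau': array([-7.00000e-04, -5.31816e+01, -3.52737e+01,  7.08000e-02,
        2.44000e-02, -1.00000e-04]), 'ee_pos': array([0.2291, 0.4998, 0.2239]), 'eef_rot': array([-3.1404e+00, -1.0000e-04,  2.7117e+00]), 'force': array([-0.1417,  0.2947,  0.3442]), 'moment': array([0.0395, 0.0092, 0.0172]), 'grip_width': np.float64(0.0941)}
scene 52.910959091500544 321.58294437148624 198.1176955360759 [[ 6.84544327e-01  7.28971090e-01 -4.63614445e-04]
 [ 6.42664678e-01 -6.03797747e-01 -4.71604063e-01]
 [-3.44065657e-01  3.22535937e-01 -8.81810293e-01]] [-0.33350995 -0.33910248  1.32152363] [ 0.90092243 -0.38786906  1.00525642]
top 51.26045185808 323.6694103471585 207.60508451000754 [[-0.02234814 -0.99945907 -0.02412743]
 [-0.98424441  0.02622907 -0.17485701]
 [ 0.17539526  0.01983956 -0.98429817]] [0.00904025 0.53283404 0.94618808] [ 0.35868405 -0.02371234  1.02471908]
```

View pics/scene0.png

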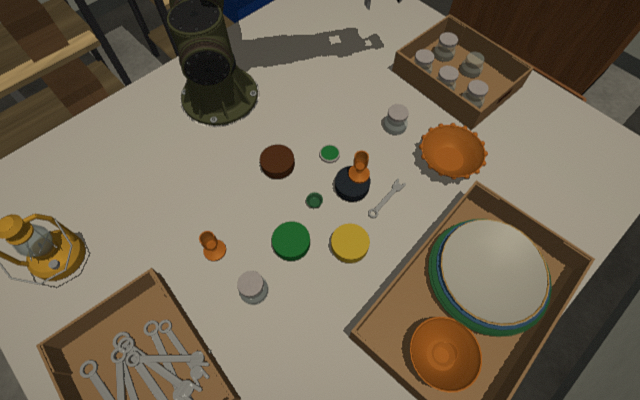

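View pics/top0.png

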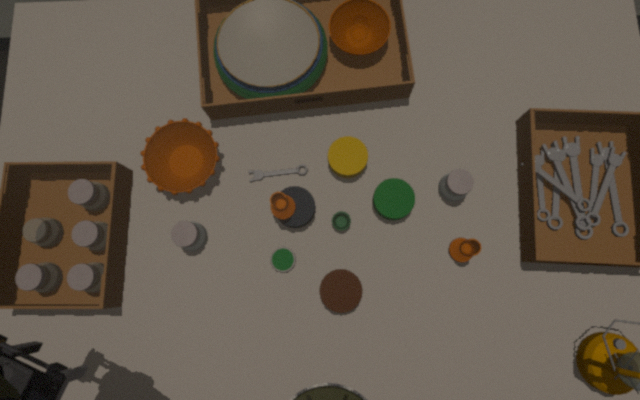

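The goblet on the dark grey plinth is at scene (352,178) and top (290,207). The look-alikes are the brown disc at top (341,291), the green one at (394,199), the yellow one at (348,157), and the twin goblet on the table at (463,250). The dark grey disc with a goblet on it is the one meant, and I'll confirm it in an enlarged crop.

```bash
cat > h.py <<'E'
import cv2,numpy as np
def load(n): return dict(np.load(n))
def foc(c): return c["pixels"].shape[0]/2/np.tan(np.radians(float(c["fov_y"]))/2)
def ray(c,uv,z):
    f=foc(c);uv=np.atleast_2d(uv).astype(float)
    d=np.c_[(uv[:,0]-c["cx"])/f,(uv[:,1]-c["cy"])/f,np.ones(len(uv))]@c["R"]
    o=-c["R"].T@c["t"]
    return o+d*((z-o[2])/d[:,2])[:,None]
def proj(c,X):
    p=np.atleast_2d(X)@c["R"].T+c["t"];f=foc(c)
    return np.c_[p[:,0]/p[:,2]*f+c["cx"],p[:,1]/p[:,2]*f+c["cy"]]
def cloud(c):
    z=c["z_map"];v,u=np.mgrid[:z.shape[0],:z.shape[1]];f=foc(c)
    P=np.stack([(u-c["cx"])/f*z,(v-c["cy"])/f*z,z],-1)
    return (P-c["t"])@c["R"]
E
python3 - <<'E'
from h import *
out=[]
for n,(u,v) in (("scene",(352,178)),("top",(290,207))):
    c=load(f"pics/{n}0.npz");im=c["pixels"][:,:,::-1]
    out.append(cv2.resize(im[v-32:v+32,u-32:u+32],(390,390),interpolation=cv2.INTER_NEAREST))
    P=cloud(c)[v-40:v+40,u-40:u+40].reshape(-1,3)
    hsv=cv2.cvtColor(c["pixels"],cv2.COLOR_RGB2HSV)[v-40:v+40,u-40:u+40].reshape(-1,3)
    m=(abs(P[:,2]-.04)<.004); Q=P[m]; print(n,m.sum(),Q.mean(0))
    from scipy.optimize import least_squares
    (cx,cy),r=cv2.minEnclosingCircle((Q[:,:2]*1000).astype(np.float32));print("plinth enc",cx,cy,r)
    for a,b in((.044,.052),(.052,.07),(.07,.085),(.085,.094)):
        q=P[(P[:,2]>a)&(P[:,2]<b)]; print(a,b,len(q),q.mean(0) if len(q) else 0, q.min(0),q.max(0))
cv2.imwrite("pics/crop0.png",np.hstack(out))
E
```

```text
scene 591 [0.54578376 0.05300104 0.03967487]
plinth enc 542.3729858398438 64.68191528320312 50.659576416015625
0.044 0.052 160 [0.54638339 0.0835561  0.04894465] [0.49651257 0.02530419 0.04415432] [0.56986075 0.121031   0.05195663]
0.052 0.07 95 [0.54324551 0.08705509 0.05638345] [0.5195417  0.07036412 0.05211858] [0.56301809 0.11236145 0.06848776]Traceback (most recent call last):
  File "<stdin>", line 12, in <module>
    return umr_minimum(a, axis, None, out, keepdims, initial, where)
ValueError: zero-size array to reduction operation minimum which has no identity
```

```bash
python3 - <<'E'
from h import *
out=[]
for n,(u,v) in (("scene",(352,178)),("top",(290,207))):
    c=load(f"pics/{n}0.npz");im=c["pixels"][:,:,::-1]
    out.append(cv2.resize(im[v-32:v+32,u-32:u+32],(390,390),interpolation=cv2.INTER_CUBIC))
    P=cloud(c)[v-40:v+40,u-40:u+40].reshape(-1,3)
    m=(abs(P[:,2]-.04)<.004); Q=P[m]; print(n,m.sum(),Q.mean(0))
    (cx,cy),r=cv2.minEnclosingCircle((Q[:,:2]*1000).astype(np.float32));print("plinth enc",cx,cy,r)
    for a,b in((.044,.052),(.052,.07),(.07,.085),(.085,.1)):
        q=P[(P[:,2]>a)&(P[:,2]<b)]; print(a,b,len(q),q.mean(0) if len(q) else 0)
    hsv=cv2.cvtColor(c["pixels"],cv2.COLOR_RGB2HSV)
    for p in((u,v),(u+9,v),(u-9,v+3),(u+12,v+12),(u,v-15),(u+3,v+8)): print(p,hsv[p[1],p[0]],c["z_map"][p[1],p[0]])
cv2.imwrite("pics/crop0.png",np.hstack(out))
E
```

```text
scene 591 [0.54578376 0.05300104 0.03967487]
plinth enc 542.3729858398438 64.68191528320312 50.659576416015625
0.044 0.052 160 [0.54638339 0.0835561  0.04894465]
0.052 0.07 95 [0.54324551 0.08705509 0.05638345]
0.07 0.085 0 0
0.085 0.1 50 [0.54024003 0.09397829 0.09390651]
(352, 178) [ 14 201 152] 1.114358
(361, 178) [ 14 196 165] 1.1099554
(343, 181) [98 25 41] 1.1190302
(364, 190) [99 47 38] 1.1107299
(352, 163) [ 20  35 168] 1.1957674
(355, 186) [90 40 38] 1.1122983
top 855 [0.53980106 0.05521487 0.03993702]
plinth enc 540.9378662109375 68.11968231201172 50.126522064208984
0.044 0.052 194 [0.53043439 0.08798923 0.0490158 ]
0.052 0.07 71 [0.52903539 0.08914372 0.05420194]
0.07 0.085 56 [0.54321517 0.09673579 0.08322018]
0.085 0.1 60 [0.54450042 0.09979419 0.09038656]
(290, 207) [ 13 193 107] 0.9932295
(299, 207) [170  15  50] 1.0047101
(281, 210) [ 13 191  76] 0.93402016
(302, 219) [15 10 50] 0.9986566
(290, 192) [15 10 49] 1.0104254
(293, 215) [21 36 50] 1.0005841
```

View pics/crop0.png

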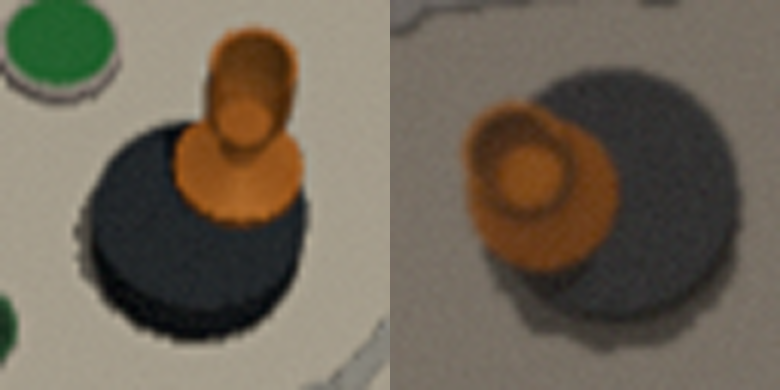

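The crop confirms it: the amber goblet stands on the dark grey disc and its foot overhangs. In the top view that is toward upper-left, +y. Next I'll fit the circles.

```bash
cat >> h.py <<'E'
from scipy.optimize import least_squares
def fitc(p,R,c0):
    s=least_squares(lambda q:np.hypot(p[:,0]-q[0],p[:,1]-q[1])-R,c0,loss="soft_l1",f_scale=.001)
    return s.x,np.sqrt(np.median(s.fun**2))
def measure(c,pl=(.541,.066),S=4,verbose=True):
    """goblet & plinth centre in one camera; masks upsampled for sub-pixel contours"""
    f=foc(c);pc=proj(c,[*pl,.05])[0];u0,v0=int(pc[0])-45,int(pc[1])-45
    im=c["pixels"][v0:v0+90,u0:u0+90]
    big=cv2.resize(im,None,fx=S,fy=S,interpolation=cv2.INTER_LINEAR)
    hsv=cv2.cvtColor(big,cv2.COLOR_RGB2HSV)
    amb=((hsv[...,0]>6)&(hsv[...,0]<24)&(hsv[...,1]>120)).astype(np.uint8)
    P=cloud(c)[v0:v0+90,u0:u0+90]
    top=((abs(P[...,2]-.04)<.004)).astype(np.float32)
    top=(cv2.resize(top,None,fx=S,fy=S,interpolation=cv2.INTER_LINEAR)>.5).astype(np.uint8)
    top[cv2.dilate(amb,np.ones((5,5)))>0]=0
    def cont(m):
        cs,_=cv2.findContours(m,cv2.RETR_EXTERNAL,cv2.CHAIN_APPROX_NONE)
        k=max(cs,key=cv2.contourArea)[:,0,:]
        return k,(k+.5)/S-.5+[u0,v0]
    cam=-c["R"].T@c["t"]
    # plinth
    k,uv=cont(top);d=cv2.dilate(amb,np.ones((17,17)))
    ok=d[k[:,1],k[:,0]]==0
    p=ray(c,uv[ok],.04)[:,:2]
    q=np.array(pl);
    for _ in range(3):
        q,e=fitc(p[abs(np.hypot(*(p-q).T)-.05)<.006],.05,q)
    pk=p[abs(np.hypot(*(p-q).T)-.05)<.006]
    # goblet foot: near-side arc (bottom edge z=.04) and far/side arc hidden by the bowl
    m=amb.copy(); n,l,st,_=cv2.connectedComponentsWithStats(m)
    best=1+np.argmax(st[1:,4]);k,uv=cont((l==best).astype(np.uint8))
    g=None
    for z in(.040,.048):
        p2=ray(c,uv,z)[:,:2]
        g0=q if g is None else g
        if g is None: g0=p2.mean(0)
        v=cam[:2]-g0;v/=np.hypot(*v)
        for _ in range(8):
            a=(p2-g0)@v; rr=np.hypot(*(p2-g0).T)
            s=(a>(0 if z==.04 else -.02))&(rr<.045)
            g1,e2=fitc(p2[s],.03,g0); g0=g1
        if verbose: print("  foot z",z,g0.round(4),"res",round(e2,5),"n",s.sum(),"rel",(g0-q).round(4))
        if z==.04:g=g0
    if verbose: print("plinth",q.round(4),"res",round(e,5),len(pk),"foot",g.round(4),"off",(g-q).round(4),round(float(np.hypot(*(g-q))),4))
    ov=big[:,:,::-1].copy()
    for cc,R,z,col in((q,.05,.04,(255,255,0)),(g,.03,.04,(0,255,0)),(g,.03,.048,(255,0,255))):
        t=np.linspace(0,2*np.pi,80);X=np.c_[cc[0]+R*np.cos(t),cc[1]+R*np.sin(t),np.full(80,z)]
        w=((proj(c,X)-[u0,v0]+.5)*S-.5).astype(int);cv2.polylines(ov,[w],True,col,1)
    return q,g,ov
E
python3 - <<'E'
from h import *
o=[]
for n in("scene","top"):
    print(n);q,g,ov=measure(load(f"pics/{n}0.npz"));o.append(ov)
cv2.imwrite("pics/fit0.png",np.hstack(o))
E
```

```text
scene
  foot z 0.04 [0.5387 0.0941] res 0.00028 n 114 rel [-0.0043  0.0291]
  foot z 0.048 [0.5412 0.0904] res 0.00046 n 164 rel [-0.0018  0.0254]
plinth [0.543 0.065] res 0.00064 298 foot [0.5387 0.0941] off [-0.0043  0.0291] 0.0294
top
  foot z 0.04 [0.5387 0.0946] res 0.00028 n 140 rel [-0.0018  0.0261]
  foot z 0.048 [0.5377 0.0935] res 0.00046 n 203 rel [-0.0028  0.025 ]
plinth [0.5405 0.0684] res 0.00046 374 foot [0.5387 0.0946] off [-0.0018  0.0261] 0.0262
```

View pics/fit0.png

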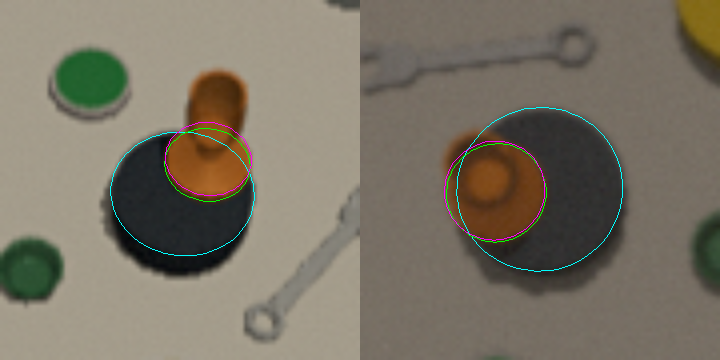

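```bash
cat >> h.py <<'E'
from scipy.spatial.transform import Rotation as Ro
def go(o,xyz,yawdeg):
    R0=Ro.from_euler("xyz",o["eef_rot"]);T=Ro.from_euler("xyz",[180,0,yawdeg],degrees=True)
    rv=(R0.inv()*T).as_rotvec(degrees=True);sh=R0.inv().apply(np.array(xyz)-o["ee_pos"])
    print("rotvec",rv.round(2),"shift",sh.round(4))
E
python3 - <<'E'
from h import *
from station import ctrl
go(ctrl.get_obs(),[.5315,.172,.15],95.6)
c=load("pics/top0.npz")
for n,uv,z in(("dish",(181,157),.05),("jar",(186,234),.069),("lid",(283,260),.012),("wrench",(278,173),.005),("salt",(341,221),.02)):print(n,ray(c,uv,z)[0].round(3))
E
```

```text
rotvec [-5.000e-02  3.000e-02  5.977e+01] shift [-0.4115 -0.1719  0.0741]
dish [0.668 0.342 0.05 ]
jar [0.475 0.317 0.069]
lid [0.413 0.098 0.012]
wrench [0.632 0.11  0.005]
salt [ 0.504 -0.045  0.02 ]
```

Request:
send_rows --pt "0 0 8 -0.041 -0.017 0.0 -0.4" --pt "0 0 16 -0.082 -0.034 0.0 -0.4" --pt "0 0 24 -0.123 -0.051 0.0 -0.4" --pt "0 0 32 -0.165 -0.069 0.0 -0.4" --pt "0 0 40 -0.206 -0.086 0.01 -0.4" --pt "0 0 48 -0.247 -0.103 0.02 -0.4" --pt "0 0 54 -0.288 -0.12 0.03 -0.4" --pt "0 0 59.8 -0.33 -0.138 0.04 -0.4" --force 5

```text
time_s: 0.9
ee_pos: [0.4725, 0.2355, 0.1839]
eef_rot: [-3.141, 0.0, 1.664]
force: [0.4, 0.4, 0.2]
grip_width: 0.0331
```

```bash
python3 - <<'E'
from h import *
from station import ctrl
o=ctrl.get_obs();print(o["time_s"],o["ee_pos"],np.degrees(o["eef_rot"]),o["grip_width"])
go(o,[.5315,.172,.15],95.6)
E
```

```text
0.9 [0.47252001 0.23548468 0.18392608] [-1.79987195e+02  1.62563975e-03  9.53300948e+01] 0.033144243806254706
rotvec [-0.01  0.   -0.27] shift [-0.0687  0.0528  0.0339]
```

Request:
send_rows --pt "0 0 0 -0.023 0.018 0.011 -0.4" --pt "0 0 0 -0.046 0.036 0.022 -0.4" --pt "0 0 0 -0.068 0.053 0.034 -0.4" --pt "0 0 0 -0.068 0.053 0.034 -0.4" --pt "0 0 0 -0.068 0.053 0.034 -0.4"

```text
time_s: 1.4
ee_pos: [0.5308, 0.1743, 0.15]
eef_rot: [-3.14, 0.0, 1.667]
force: [-0.4, 0.2, 0.2]
grip_width: 0.0284
```

```bash
python3 - <<'E'
from h import *
from station import ctrl
o=ctrl.get_obs();print(o["time_s"],o["ee_pos"],np.degrees(o["eef_rot"]),o["grip_width"])
c=ctrl.camera("top");np.savez("pics/top1.npz",**c)
c2=ctrl.camera("scene");np.savez("pics/scene1.npz",**c2)
a=cv2.resize(c["pixels"][150:270,200:360],(640,480))[:,:,::-1]
b=cv2.resize(c2["pixels"][110:230,290:450],(640,480))[:,:,::-1]
cv2.imwrite("pics/v1.png",cv2.resize(np.hstack([a,b]),(800,300)))
for n,k in(("top",c),("scene",c2)):
    print(n);measure(k)
go(o,[.5315,.172,.0625],95.6)
E
```

```text
1.4 [0.53079415 0.17429665 0.14999931] [-1.79930488e+02  4.11746145e-03  9.55200028e+01] 0.028423699084264537
top
  foot z 0.04 [0.5385 0.0946] res 0.00035 n 141 rel [-0.0021  0.0262]
  foot z 0.048 [0.5375 0.0935] res 0.00043 n 205 rel [-0.003   0.0251]
plinth [0.5406 0.0684] res 0.0005 377 foot [0.5385 0.0946] off [-0.0021  0.0262] 0.0263
scene
  foot z 0.04 [0.5387 0.0942] res 0.0003 n 115 rel [-0.0042  0.0289]
  foot z 0.048 [0.5411 0.0904] res 0.00046 n 165 rel [-0.0017  0.0252]
plinth [0.5429 0.0652] res 0.00066 296 foot [0.5387 0.0942] off [-0.0042  0.0289] 0.0292
rotvec [-0.07  0.   -0.08] shift [-0.0023  0.0006  0.0875]
```

View pics/v1.png

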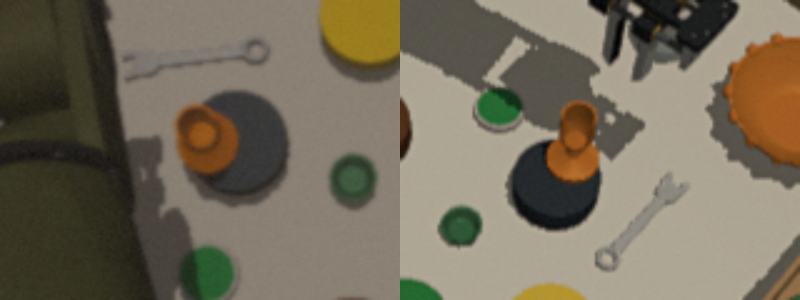

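The hand is hovering behind the goblet, with the fingers visible at about (630,45) in the right crop and the goblet untouched. The way down is clear, so I'll descend to tip height 43.5 mm.

Request:
send_rows --pt "0 0 0 0 0 0.025 -0.4" --pt "0 0 0 0 0 0.05 -0.4" --pt "0 0 0 0 0 0.072 -0.4" --pt "0 0 0 0 0 0.0825 -0.4" --pt "0 0 0 0 0 0.0875 -0.4" --pt "0 0 0 0 0 0.0875 -0.4" --pt "0 0 0 0 0 0.0875 -0.4"

```text
time_s: 2.2
ee_pos: [0.5315, 0.1748, 0.064]
eef_rot: [3.14, -0.0, 1.668]
force: [-0.3, 0.0, 0.7]
grip_width: 0.0284
```

```bash
python3 - <<'E'
from h import *
from station import ctrl
o=ctrl.get_obs();print(o["time_s"],o["ee_pos"],np.degrees(o["eef_rot"]),o["grip_width"],o["force"])
go(o,[.5388-.098*.0345,.0937+.995*.0345,.0625],95.6)
go(o,[.5415-.098*.0345,.0667+.995*.0345,.0625],95.6)
c2=ctrl.camera("scene");np.savez("pics/scene2.npz",**c2)
cv2.imwrite("pics/v2.png",cv2.resize(c2["pixels"][120:220,310:430],(720,600),interpolation=cv2.INTER_CUBIC)[:,:,::-1])
E
```

```text
2.2 [0.53145053 0.17479133 0.06400982] [ 1.79912166e+02 -1.27153872e-02  9.55921012e+01] 0.028351709832898586 [-0.30422303  0.00499014  0.70100713]
rotvec [ 0.09 -0.01 -0.01] shift [-0.0469 -0.0006  0.0015]
rotvec [ 0.09 -0.01 -0.01] shift [-0.0741 -0.0006  0.0015]
```

View pics/v2.png

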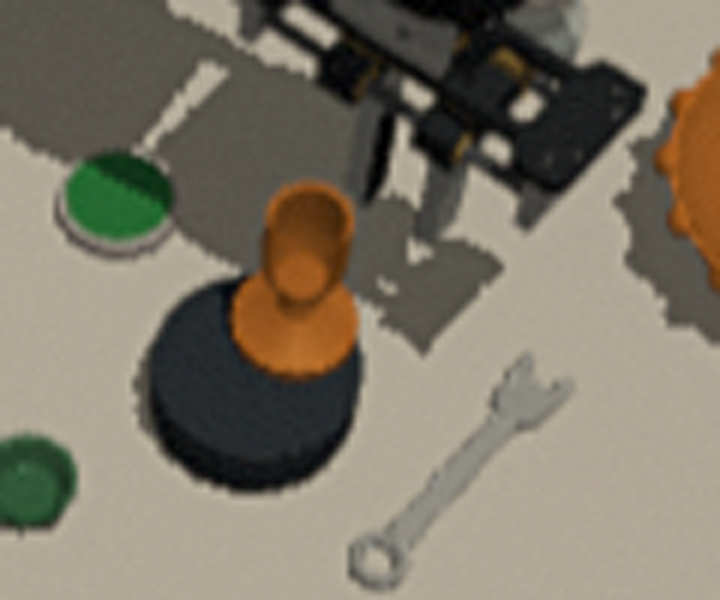

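Request:
send_rows --pt "0 0 0 -0.008 0 0.001 -0.4" --pt "0 0 0 -0.016 0 0.001 -0.4" --pt "0 0 0 -0.023 0 0.001 -0.4" --pt "0 0 0 -0.03 0 0.001 -0.4" --pt "0 0 0 -0.034 0 0.001 -0.4" --pt "0 0 0 -0.036 0 0.001 -0.4" --pt "0 0 0 -0.036 0 0.001 -0.4" --pt "0 0 0 -0.036 0 0.001 -0.4"

```text
time_s: 3.05
ee_pos: [0.5345, 0.1388, 0.062]
eef_rot: [3.142, 0.0, 1.668]
force: [0.4, -0.0, -0.7]
grip_width: 0.028
```

```bash
python3 - <<'E'
from h import *
from station import ctrl
o=ctrl.get_obs();print(o["time_s"],o["ee_pos"],np.degrees(o["eef_rot"]),o["grip_width"],o["force"])
go(o,[.5388-.098*.0345,.0937+.995*.0345,.0625],95.6)
go(o,[.5415-.098*.0345,.0667+.995*.0345,.0625],95.6)
c2=ctrl.camera("scene");np.savez("pics/scene3.npz",**c2);measure(c2)
cv2.imwrite("pics/v3.png",cv2.resize(c2["pixels"][120:220,310:430],(720,600),interpolation=cv2.INTER_CUBIC)[:,:,::-1])
o=ctrl.get_obs();print(o["time_s"],o["ee_pos"])
E
```

```text
3.05 [0.53449753 0.13877873 0.06195166] [1.79999236e+02 1.44099291e-04 9.55813738e+01] 0.027977212416015387 [ 0.43425721 -0.04582889 -0.72078138]
rotvec [ 0.    0.   -0.02] shift [-0.0108 -0.0001 -0.0005]
rotvec [ 0.    0.   -0.02] shift [-0.0379 -0.0001 -0.0005]
  foot z 0.04 [0.5388 0.0943] res 0.00023 n 114 rel [-0.0042  0.0295]
  foot z 0.048 [0.5413 0.0906] res 0.00039 n 164 rel [-0.0016  0.0258]
plinth [0.543  0.0648] res 0.00075 317 foot [0.5388 0.0943] off [-0.0042  0.0295] 0.0298
3.1 [0.53449569 0.13885168 0.06196476]
```

View pics/v3.png

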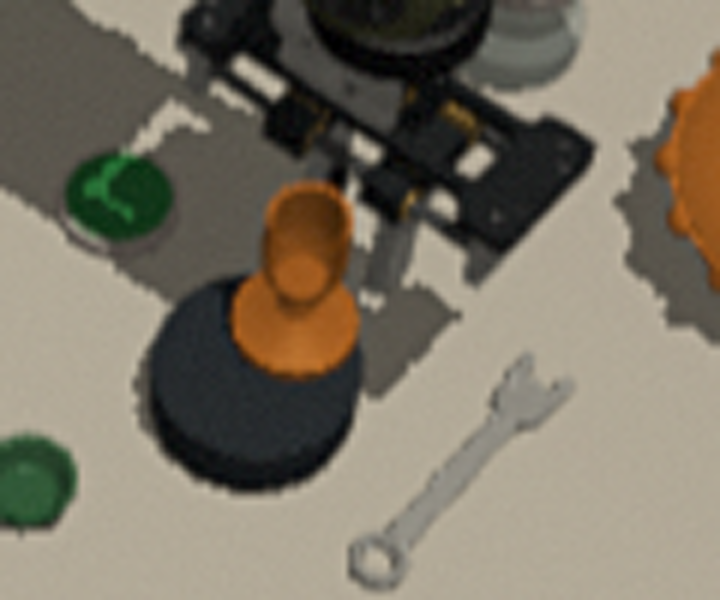

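Not in contact yet, with the tip at 43 mm. Now the slow push.

Request:
send_rows --pt "0 0 0 -0.003 0 0 -0.4" --pt "0 0 0 -0.006 0 0 -0.4" --pt "0 0 0 -0.009 0 0 -0.4" --pt "0 0 0 -0.011 0 0 -0.4" --pt "0 0 0 -0.013 0 0 -0.4" --pt "0 0 0 -0.015 0 0 -0.4" --pt "0 0 0 -0.017 0 0 -0.4" --pt "0 0 0 -0.017 0 0 -0.4"

```text
time_s: 3.9
ee_pos: [0.5362, 0.1215, 0.062]
eef_rot: [-3.142, 0.0, 1.668]
force: [-0.4, -0.5, 0.3]
grip_width: 0.0283
```

```bash
cat > look.py <<'E'
import sys
from h import *
from station import ctrl
k=sys.argv[1]
o=ctrl.get_obs();print(o["time_s"],o["ee_pos"].round(4),np.degrees(o["eef_rot"]).round(2),o["grip_width"].round(4),o["force"].round(2))
ims=[]
for n in("scene","top"):
    c=ctrl.camera(n);np.savez(f"pics/{n}_{k}.npz",**c);print(n)
    try: q,g,ov=measure(c);print("TCP->foot",(g-o["ee_pos"][:2]).round(4))
    except Exception as e: print("fail",e);ov=np.zeros((360,360,3),np.uint8)
    ims.append(ov)
cv2.imwrite(f"pics/look_{k}.png",np.hstack(ims))
E
python3 look.py 4
```

```text
Traceback (most recent call last):
  File "look.py", line 5, in <module>
    o=ctrl.get_obs();print(o["time_s"],o["ee_pos"].round(4),np.degrees(o["eef_rot"]).round(2),o["grip_width"].round(4),o["force"].round(2))
                                                                                              ^^^^^^^^^^^^^^^^^^^^^
AttributeError: 'float' object has no attribute 'round'
```

```bash
sed -i 's/o\["grip_width"\].round(4)/round(float(o["grip_width"]),4)/' look.py; python3 look.py 4
```

```text
3.9 [0.5362 0.1215 0.062 ] [-180.      0.     95.56] 0.0283 [-0.42 -0.55  0.33]
scene
  foot z 0.04 [0.5389 0.0866] res 0.00029 n 114 rel [-0.0041  0.0212]
  foot z 0.048 [0.5415 0.083 ] res 0.00045 n 165 rel [-0.0015  0.0176]
plinth [0.5429 0.0654] res 0.00063 300 foot [0.5389 0.0866] off [-0.0041  0.0212] 0.0216
TCP->foot [ 0.0027 -0.0349]
top
  foot z 0.04 [0.5412 0.0859] res 0.00166 n 145 rel [0.0006 0.0176]
  foot z 0.048 [0.538  0.0852] res 0.00112 n 210 rel [-0.0025  0.0169]
plinth [0.5405 0.0683] res 0.00041 342 foot [0.5412 0.0859] off [0.0006 0.0176] 0.0176
TCP->foot [ 0.005  -0.0356]
```

View pics/look_4.png

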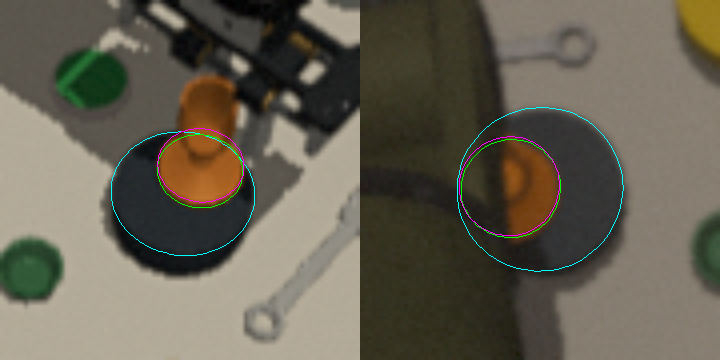

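The goblet slid cleanly by about 8 mm and the plinth stayed still. The arm partly hides the top view. About 18 mm remain, so I'll push 14.5 mm and look again.

Request:
send_rows --pt "0 0 0 -0.002 0 0 -0.4" --pt "0 0 0 -0.004 0 0 -0.4" --pt "0 0 0 -0.0065 0 0 -0.4" --pt "0 0 0 -0.009 0 0 -0.4" --pt "0 0 0 -0.011 0 0 -0.4" --pt "0 0 0 -0.013 0 0 -0.4" --pt "0 0 0 -0.0145 0 0 -0.4" --pt "0 0 0 -0.0145 0 0 -0.4"

```text
time_s: 4.8
ee_pos: [0.5376, 0.1071, 0.062]
eef_rot: [3.142, 0.0, 1.668]
force: [0.1, 0.7, 0.4]
grip_width: 0.0284
```

```bash
python3 look.py 5
```

```text
4.8 [0.5376 0.1071 0.062 ] [180.     0.    95.56] 0.0284 [0.12 0.68 0.44]
scene
  foot z 0.04 [0.5404 0.072 ] res 0.00028 n 115 rel [-0.0025  0.0072]
  foot z 0.048 [0.543  0.0687] res 0.00052 n 165 rel [0.0002 0.0038]
plinth [0.5428 0.0648] res 0.00084 336 foot [0.5404 0.072 ] off [-0.0025  0.0072] 0.0076
TCP->foot [ 0.0028 -0.0351]
top
  foot z 0.04 [0.545  0.0707] res 0.00321 n 145 rel [0.0044 0.0022]
  foot z 0.048 [0.5394 0.0713] res 0.00078 n 203 rel [-0.0012  0.0029]
plinth [0.5406 0.0684] res 0.00044 275 foot [0.545  0.0707] off [0.0044 0.0022] 0.0049
TCP->foot [ 0.0074 -0.0364]
```

View pics/look_5.png

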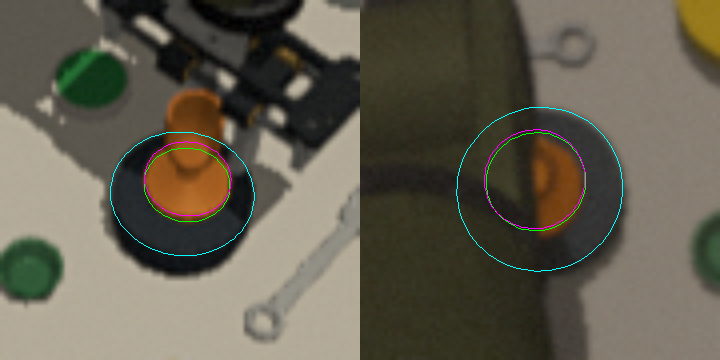

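About 3–5 mm remain. I'll back straight off for an unobstructed look.

Request:
send_rows --pt "0 0 0 0.003 0 0 -0.4" --pt "0 0 0 0.01 0 0 -0.4" --pt "0 0 0 0.025 0 0 -0.4" --pt "0 0 0 0.045 0 0 -0.4" --pt "0 0 0 0.065 0 0 -0.4" --pt "0 0 0 0.065 0 0 -0.4"

```text
time_s: 5.5
ee_pos: [0.5307, 0.1747, 0.0619]
eef_rot: [3.141, -0.0, 1.671]
force: [0.0, 0.3, -0.7]
grip_width: 0.0285
```

```bash
python3 look.py 6
```

```text
5.5 [0.5307 0.1747 0.0619] [ 1.7999e+02 -1.0000e-02  9.5730e+01] 0.0285 [ 0.01  0.29 -0.65]
scene
  foot z 0.04 [0.5402 0.072 ] res 0.00021 n 114 rel [-0.0027  0.0069]
  foot z 0.048 [0.5428 0.0685] res 0.00032 n 163 rel [-0.0001  0.0035]
plinth [0.5429 0.065 ] res 0.00066 349 foot [0.5402 0.072 ] off [-0.0027  0.0069] 0.0074
TCP->foot [ 0.0094 -0.1027]
top
  foot z 0.04 [0.5396 0.0726] res 0.00023 n 141 rel [-0.001   0.0046]
  foot z 0.048 [0.5387 0.0719] res 0.00027 n 206 rel [-0.002  0.004]
plinth [0.5407 0.0679] res 0.00051 490 foot [0.5396 0.0726] off [-0.001   0.0046] 0.0048
TCP->foot [ 0.0089 -0.1021]
```

View pics/look_6.png

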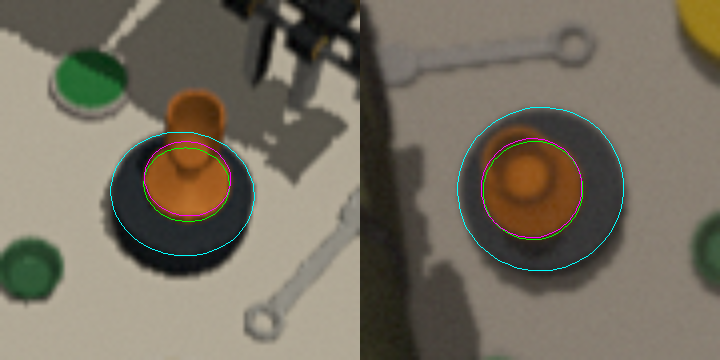

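```bash
python3 - <<'E'
from h import *
ims=[]
for n in("scene","top"):
    c=load(f"pics/{n}_6.npz");q,g,_=measure(c,verbose=False)
    pc=proj(c,[.5415,.067,.045])[0];S=12;u0,v0=int(pc[0])-26,int(pc[1])-26
    b=cv2.resize(c["pixels"][v0:v0+52,u0:u0+52],None,fx=S,fy=S,interpolation=cv2.INTER_CUBIC)[:,:,::-1].astype(float)
    b=np.clip(b*(1.6 if n=="top" else 1.8),0,255).astype(np.uint8)
    for cc,R,z,col in((q,.05,.04,(255,255,0)),(q,.05,.0,(0,0,255)),(g,.03,.04,(0,255,0)),(g,.03,.048,(255,0,255))):
        t=np.linspace(0,2*np.pi,120);X=np.c_[cc[0]+R*np.cos(t),cc[1]+R*np.sin(t),np.full(120,z)]
        w=((proj(c,X)-[u0,v0]+.5)*S-.5).astype(int);cv2.polylines(b,[w],True,col,1)
    ims.append(b)
cv2.imwrite("pics/z6.png",cv2.resize(np.hstack(ims),(800,400),interpolation=cv2.INTER_AREA))
cv2.imwrite("pics/z6s.png",ims[0][:600,:624])
E
```

```text
(no output)
```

View pics/z6s.png

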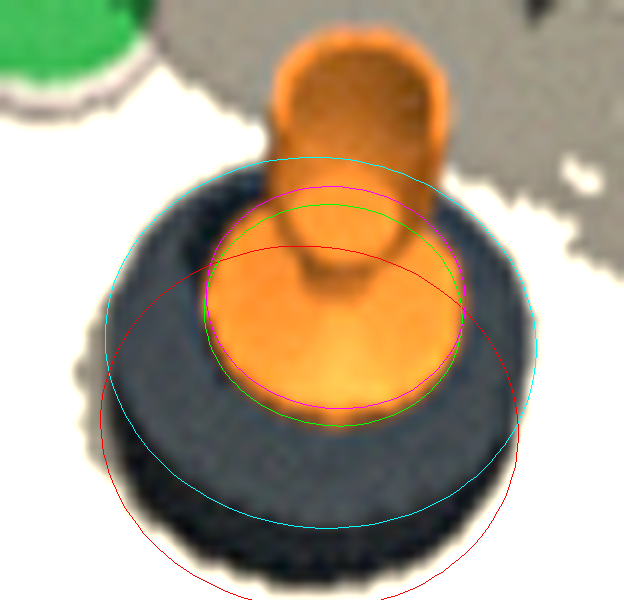

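View pics/z6.png

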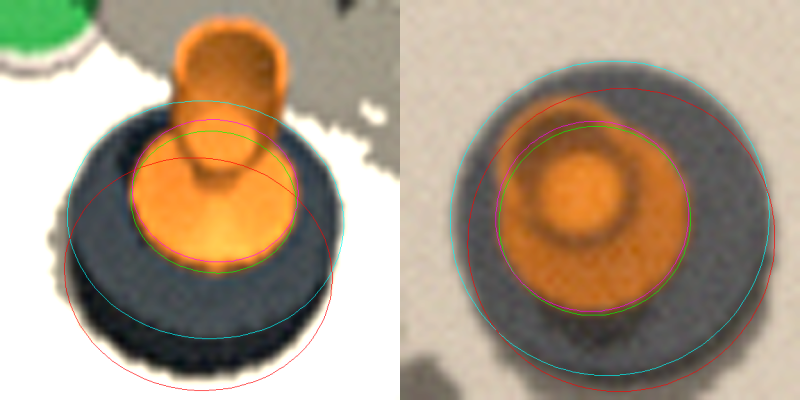

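The scene overlay shows a bias: my depth mask takes in a few millimetres of the plinth's side, which pulls the plinth circle toward the camera. The foot mask also spreads a little at its edge. I'll fix both.

```bash
cat > h2.py <<'E'
from h import *
def measure2(c,pl=(.541,.067),S=6):
    pc=proj(c,[*pl,.05])[0];u0,v0=int(pc[0])-45,int(pc[1])-45
    sl=np.s_[v0:v0+90,u0:u0+90]
    rs=lambda a:cv2.resize(a.astype(np.float32),None,fx=S,fy=S,interpolation=cv2.INTER_LINEAR)
    im=c["pixels"][sl].astype(float);rb=rs(im[...,0]-im[...,2])
    hi=np.percentile(rb[rb>50],60);lo=-3
    amb=(rb>(hi+lo)/2).astype(np.uint8)
    up=(rs((cloud(c)[sl][...,2]>.03))>.5).astype(np.uint8)   # plinth+goblet silhouette
    cam=-c["R"].T@c["t"]
    def cont(m):
        cs,_=cv2.findContours(m,cv2.RETR_EXTERNAL,cv2.CHAIN_APPROX_NONE)
        cs=[k for k in cs if cv2.pointPolygonTest(k,(45.*S,45.*S),True)>-15*S]
        k=max(cs,key=cv2.contourArea)[:,0,:];return k,(k+.5)/S-.5+[u0,v0]
    k,uv=cont(up);d=cv2.dilate(amb,np.ones((4*S,4*S)))
    p=ray(c,uv[d[k[:,1],k[:,0]]==0],.04)[:,:2];q=np.array(pl)
    v=cam[:2]-q;v/=np.hypot(*v)
    for _ in range(6):
        s=(abs(np.hypot(*(p-q).T)-.05)<.006)&((p-q)@v<.005)
        q,e=fitc(p[s],.05,q)
    ang=np.degrees(np.arctan2(*(p[s]-q).T[::-1]));cov=np.unique(ang//15).size*15
    # silhouette free radius check
    fr=least_squares(lambda x:np.hypot(p[s][:,0]-x[0],p[s][:,1]-x[1])-x[2],[*q,.05]).x
    k,uv=cont(amb);r=[]
    for z,lim in((.04,.008),):
        p2=ray(c,uv,z)[:,:2];g=p2.mean(0)
        for _ in range(10):
            t=(p2-g)@v;s2=(t>lim)&(np.hypot(*(p2-g).T)<.04);g,e2=fitc(p2[s2],.03,g)
        gf=least_squares(lambda x:np.hypot(p2[s2][:,0]-x[0],p2[s2][:,1]-x[1])-x[2],[*g,.03]).x
    print("plinth",q.round(4),"e",round(e,5),"arc",cov,"free",fr.round(4),"| foot",g.round(4),"e",round(e2,5),"free",gf.round(4),"| OFF mm",((g-q)*1000).round(1))
    return q,g
E
python3 - <<'E'
from h2 import *
for k in("0","1","_6"):
    for n in("scene","top"): print(n,k,end=" ");measure2(load(f"pics/{n}{k}.npz"))
E
```

```text
scene 0 plinth [0.5433 0.0646] e 0.00045 arc 105 free [0.5427 0.065  0.0494] | foot [0.5379 0.0958] e 0.0002 free [0.5381 0.0956 0.0298] | OFF mm [-5.4 31.2]
top 0 plinth [0.5404 0.0682] e 0.00044 arc 120 free [0.5414 0.0678 0.049 ] | foot [0.5393 0.0951] e 0.00013 free [0.5392 0.095  0.0298] | OFF mm [-1.  26.9]
scene 1 plinth [0.5433 0.0646] e 0.00045 arc 105 free [0.5427 0.065  0.0494] | foot [0.5379 0.0958] e 0.00019 free [0.538  0.0957 0.0298] | OFF mm [-5.4 31.2]
top 1 plinth [0.5404 0.0682] e 0.00044 arc 120 free [0.5414 0.0678 0.049 ] | foot [0.5393 0.0951] e 0.00016 free [0.5391 0.095  0.0298] | OFF mm [-1.1 26.9]
scene _6 plinth [0.5432 0.0648] e 0.00053 arc 150 free [0.5424 0.0656 0.0493] | foot [0.5394 0.0734] e 0.00021 free [0.5399 0.0727 0.0293] | OFF mm [-3.8  8.6]
top _6 plinth [0.5403 0.0676] e 0.00047 arc 210 free [0.5411 0.068  0.0494] | foot [0.5408 0.0729] e 0.00014 free [0.5404 0.0727 0.0297] | OFF mm [0.4 5.3]
```

Going by the component perpendicular to each camera's line of sight, which doesn't depend on height assumptions, the foot is about 5 mm off in +y and 0 in x. I'll make a second, gentle 5 mm tap along −y.

Request:
send_rows --pt "0 0 0 -0.02 0 0 -0.4" --pt "0 0 0 -0.04 0 0 -0.4" --pt "0 0 0 -0.052 0 0 -0.4" --pt "0 0 0 -0.059 0 0 -0.4" --pt "0 0 0 -0.063 0 0 -0.4" --pt "0 0 0 -0.0655 -0.0005 0 -0.4" --pt "0 0 0 -0.068 -0.0005 0 -0.4" --pt "0 0 0 -0.07 -0.0005 0 -0.4"

```text
time_s: 6.4
ee_pos: [0.5375, 0.1025, 0.0619]
eef_rot: [-3.142, -0.0, 1.669]
force: [-0.2, 1.6, -0.2]
grip_width: 0.0285
```

Request:
send_rows --pt "0 0 0 0 0 0 -0.4" --pt "0 0 0 0 0 0 -0.4"

```text
time_s: 6.6
ee_pos: [0.5375, 0.1024, 0.0619]
eef_rot: [-3.142, 0.0, 1.668]
force: [0.3, -0.3, 0.2]
grip_width: 0.028
```

Request:
send_rows --pt "0 0 0 0.003 0 0 -0.4" --pt "0 0 0 0.01 0 0 -0.4" --pt "0 0 0 0.025 0 0 -0.4" --pt "0 0 0 0.045 0 0 -0.4" --pt "0 0 0 0.07 0 0 -0.4" --pt "0 0 0 0.08 0 0 -0.4" --pt "0 0 0 0.08 0 0 -0.4"

```text
time_s: 7.3
ee_pos: [0.5294, 0.1834, 0.0619]
eef_rot: [-3.142, -0.0, 1.67]
force: [0.3, 0.1, 0.4]
grip_width: 0.0282
```

```bash
cat > look2.py <<'E'
import sys
from h2 import *
from station import ctrl
k=sys.argv[1];o=ctrl.get_obs();print(o["time_s"],o["ee_pos"].round(4))
A=[];b=[];ims=[]
for n in("scene","top"):
    c=ctrl.camera(n);np.savez(f"pics/{n}_{k}.npz",**c);print(n,end=" ");q,g=measure2(c)
    v=(-c["R"].T@c["t"])[:2]-q;v/=np.hypot(*v);A.append([-v[1],v[0]]);b.append(A[-1]@(g-q))
    pc=proj(c,[.5415,.067,.045])[0];u0,v0=int(pc[0])-26,int(pc[1])-26
    ims.append(np.clip(1.6*cv2.resize(c["pixels"][v0:v0+52,u0:u0+52],(400,400),interpolation=cv2.INTER_CUBIC).astype(float),0,255)[:,:,::-1])
print("OFF lateral-solved mm",np.linalg.solve(A,b)*1000)
cv2.imwrite(f"pics/k_{k}.png",np.hstack(ims))
E
python3 look2.py 7
```

```text
7.3 [0.5294 0.1834 0.0619]
scene plinth [0.5433 0.0645] e 0.00054 arc 150 free [0.5425 0.0654 0.0493] | foot [0.5393 0.0687] e 0.0002 free [0.5395 0.0684 0.0297] | OFF mm [-4.   4.2]
top plinth [0.5403 0.0676] e 0.00047 arc 210 free [0.5409 0.0679 0.0495] | foot [0.5406 0.0682] e 0.00013 free [0.5402 0.0679 0.0296] | OFF mm [0.4 0.6]
OFF lateral-solved mm [-0.67577772  0.03552492][ WARN:0@4.060] global loadsave.cpp:1063 imwrite_ Unsupported depth image for selected encoder is fallbacked to CV_8U.
```

View pics/k_7.png

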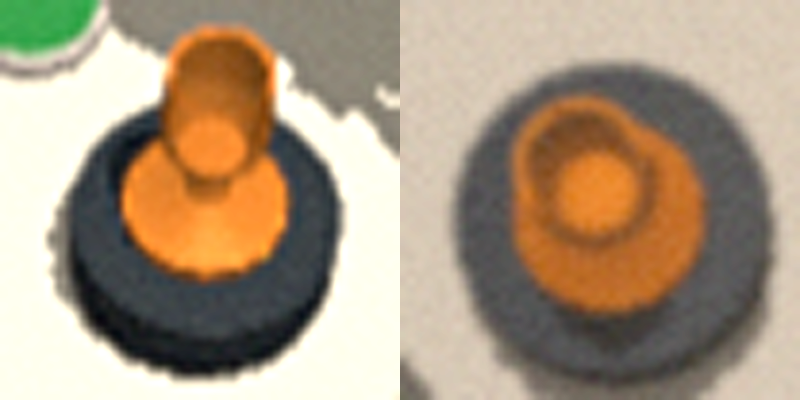

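The foot is centred to within about 1 mm: (−0.7, 0.0) mm by the lateral solve, with an even rim in the top crop. I'll take the hand up and away.

Request:
send_rows --pt "0 0 0 0.01 0 -0.03 -0.4" --pt "0 0 0 0.02 0 -0.07 -0.4" --pt "0 0 0 0.04 0 -0.11 -0.4" --pt "0 0 0 0.07 0 -0.14 -0.4" --pt "0 0 0 0.1 0 -0.15 -0.4" --pt "0 0 0 0.1 0 -0.15 -0.4" --pt "0 0 0 0.1 0 -0.15 -0.4"

```text
time_s: 8.1
ee_pos: [0.5201, 0.2807, 0.2115]
eef_rot: [-3.141, 0.0, 1.668]
force: [-0.8, -0.0, 0.2]
grip_width: 0.0283
```

```bash
python3 look2.py 8 2>/dev/null; python3 - <<'E'
from h import *
a=load("pics/top0.npz")["pixels"];b=load("pics/top_8.npz")["pixels"]
cv2.imwrite("pics/top8.png",b[:,:,::-1])
E
```

```text
8.1 [0.5201 0.2807 0.2115]
scene plinth [0.5433 0.0645] e 0.00054 arc 150 free [0.5425 0.0654 0.0493] | foot [0.5392 0.0687] e 0.00024 free [0.5394 0.0685 0.0298] | OFF mm [-4.   4.3]
top plinth [0.5403 0.0675] e 0.00048 arc 210 free [0.541  0.0679 0.0494] | foot [0.5407 0.0682] e 0.00014 free [0.5404 0.068  0.0297] | OFF mm [0.4 0.7]
OFF lateral-solved mm [-0.72952687  0.08672025]
```

View pics/top8.png

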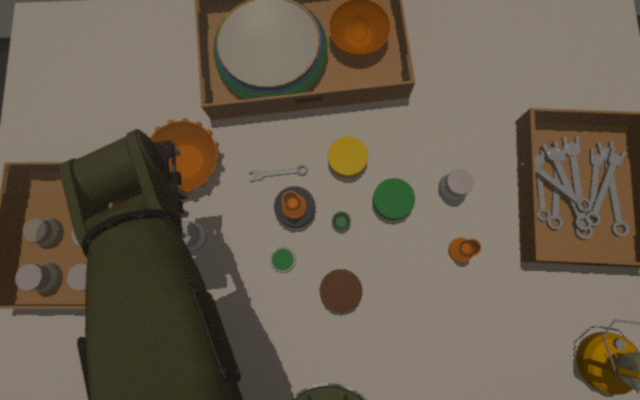

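The goblet stands in the middle of the plinth at top (294,207). The wrench, lid, salt dish, twin and coloured discs are at the same pixels as before. The hand is well clear, so I'll hand in.

```bash
python3 -c "
from station import ctrl
print(ctrl.hand_in())"
```

```text
the job is handed in; nothing more can be done
None
```

The goblet now stands centred on the slate plinth to within about 1 mm, with an even rim all round. The job is handed in, at about 8.2 s of the 42 s allowed.

- **How it was moved:** I pushed only low on the foot, with the two fingertips set about 28 mm apart. The first push was about 22 mm in two slow steps, and the second was a 5 mm tap. The goblet was never pinched or lifted, and no force reading at the end of a move passed 2 N.
- **Last checks:** with the hand about 20 cm clear, the two cameras put the foot at (−0.7, +0.1) mm from the plinth centre. The plinth had not moved by more than 1 mm. In the last picture the wrench, lid, salt dish, twin goblet and one jar sat where they started. The arm partly covered the other jar and the dish, so I only saw those in part.
- **What disagreed:** the scene camera's own fit gave (−4.0, +4.3) mm, while the top camera's gave (+0.4, +0.7) mm. The difference lies along the scene camera's line of sight, where the shaded 8 mm foot edge makes the outline's height unclear. I therefore used only the sideways component from each camera.

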